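# Unpack a lens barrel and hold it pressed in a sprung V-block

## Robot

A 6-joint arm with a two-finger parallel gripper is mounted at the origin on the work surface. World frame = base frame: x ahead of the robot, y to its left, z up, the work surface at z = 0. Lengths are in m, angles in rad, forces in N, time in s.
With the tool pointing down it reaches from about 0.375 to 0.9 m from the base axis. Payload 3.1 kg.
Tool frame: the origin (TCP) lies at the very end of the fingers, on their centre line; the grasp point (between the pads) lies 19 mm behind it; z points along the fingers, y is the line along which they close (so a half turn about z gives the same grasp; the last joint's range is limited). The gripper opens to 87 mm and grips with 3 to 60 N. Pads are 19 mm wide; open, the fingers measure 117 mm over their backs; the gripper's body (75 mm by 190 mm) begins 51 mm behind the grasp point.
Start: joints at [-1.379, 0.527, 1.433, -0, 1.181, -0.178], TCP at [0.226, -0.583, 0.201] pointing down, gripper open.
Joint ranges: [-3.08, 3.08], [-0.75, 2.2], [0.22, 2.44], [-1.43, 4.57], [0, 2.65], [-2.85, 2.85]. Speed limits (rad/s): [2.79, 2.79, 3.14, 3.14, 3.14, 3.14].

## Interface

Orientations are given as a unit quaternion [w, x, y, z].
In Python, from rig import status, optics, job gives the robot as it stands.
- The arm moves only by the tool apply_moves, never from a script. Its argument "targets" is a list of rows, each an object with "claw": the gripper's target within -1 to 1 (shut at 1, half-way at 0, fully open at -1); "linear": the shift along the tool's x, y, z in m, a list of three; "roll": the turn about the tool's z in degrees. In form: [{"claw": claw, "linear": [x, y, z], "roll": roll}, ...]. A call has 1 to 20 rows; each row shifts and turns the commanded pose from where the row before left it, along the tool's axes as they then stand; what a row does not reach is not made up. A row lasts 1/10 s, in which the tool goes at most 50 mm and 8.59 degrees, less where a joint would pass 70% of its speed; a pose out of reach is approached as far as the arm can. A call with a gripper value outside its range is refused whole. The fingers move at their own pace and stop on an object; the grip force is fixed at half the most. Time passes only in rows, so rows that do not move let the fingers close. It gives the time, the measured TCP pose, the force, the opening and the grip force at its end, in the units of the state.
- status.get_obs(): the state, without advancing time (a new reading comes with each control period).
- optics.capture(name): name is "side" or "top"; returns a dict with "image" (384x512x3 uint8, red, green, blue), "z_map" (384x512 float32, m along the optical axis (not along the pixel's ray), 0 where there is no reading), "vertical_fov" (degrees; the focal length in pixels is half the picture's height over the tangent of half this angle, whatever the lens; pixels are square), "cx", "cy" (the principal point, pixels), "dist" ([k1, k2, p1, p2, k3] as OpenCV has them; the pictures are not rectified), "cam_to_world" (4x4, takes a point from camera to world coordinates). Camera axes: x right, y down, z forward; pixel columns grow to the right and rows downward; lengths in m; the calibration is good to about 2 mm. A picture is of the moment at which its call begins.
- job.hand_in(): hands the job in; it is judged then, once.
The state is a dict: "t": time; "joints": joint angles; "qvel": joint speeds; "joint_torque": joint torques, N m; "position": TCP position; "tool_rot": TCP orientation; "force": force on the tool from outside, world axes, zero at the start; "ft_torque": the same for the moment, N m; "width": finger opening in m; "finger_force": force on a finger pad.
Only numpy, scipy, OpenCV 4.12 (cv2) and the standard library are available. Lean on these libraries where they do the work, as an engineer would, in place of code of your own. Each camera call takes 0.05 s, during which the arm holds its last target. There are 200 camera calls.

## Task

Swing both flaps of the small carton right back, well past upright, and leave them open; then lift the black lens barrel out and lay it in the V-block fixture, centred endways and bedded on both sloping faces. Gently press the barrel down with the gripper until the sprung V-block has sunk to about the middle of its stroke, not to the bottom, and finish while holding it pressed there, with the other things on the bench left where they stand.

Things in the scene. Friction and masses are not known exactly. Their poses are not given: they have to be found in the camera images.
- carton: open-topped brown cardboard carton fixed to the bench, 180 (x) x 170 (y) x 80 mm high, walls and floor 4 mm; origin at the centre of its underside, z up. Two flaps on its +y and -y walls leave a 50 mm gap between them when closed. Inside, two white cradles (20 mm long in x, 60 wide, at x = -45 and +45 mm) carry the lens barrel along the carton's x; the space between and beside them is empty
- flap_left (a joint): carton flap hinged on the top of the carton's left (+y) wall, in rad: 0 = closed, flat over the mouth; pi/2 = upright; stops at 2.5, leaning back outside. It starts ajar, 0.9 to 1.3. Light stiff hinge: stays as left; 1 N at the edge moves it, but a level push can jam on the edge of a low flap: follow its arc. Panel 178 mm along the hinge, 60 mm from hinge to free edge, 4 mm thick
- flap_right (a joint): carton flap hinged on the top of the carton's right (-y) wall, in rad: 0 = closed, flat over the mouth; pi/2 = upright; stops at 2.5, leaning back outside. It starts ajar, 0.9 to 1.3. Light stiff hinge: stays as left; 1 N at the edge moves it, but a level push can jam on the edge of a low flap: follow its arc. Panel 178 mm along the hinge, 60 mm from hinge to free edge, 4 mm thick
- flap_left_hinge (a point): middle of the left flap's hinge line, at the carton's rim (80 mm above the bench, 85 mm to +y of the carton's middle); the hinge runs along the carton's x
- flap_right_hinge (a point): middle of the right flap's hinge line, at the carton's rim (80 mm above the bench, 85 mm to -y of the carton's middle); the hinge runs along the carton's x
- flap_left_edge (a point): middle of the left flap's free edge
- flap_right_edge (a point): middle of the right flap's free edge
- lens: black cylindrical lens barrel with thin metal rings and glass ends, 36 mm diameter, 120 mm long, 0.14 to 0.24 kg, either way round alike; origin at its centre, x along its axis. It starts lying in the carton along the carton's x, its axis 48 mm above the bench (32 mm below the rim)
- fixture: steel base of the V-block fixture, fixed, 150 (x) x 110 (y) x 12 mm; origin at the centre of its underside. Over it a sprung carriage bears two V saddles, their 90 degree groove along the fixture's x. Saddles: 24 mm long, at x = -42 and +42, 62 mm wide, tops about 73 mm above the bench; between them a 60 mm gap for fingers, open down to the carriage plate 40 mm above the bench
- press (a joint): how far the sprung carriage with its V saddles has sunk, in m: 0 = up, 0.014 = bottom stop. A push of about 4 N starts it moving (the barrel's weight alone does not), and it takes 0.5 N more per mm, about 11 N at the bottom
- seat (a point): point on the sprung carriage where the barrel's centre lies when it is seated in both saddles and centred endways: 74 mm above the bench with the carriage up (the barrel's top line is then at 92 mm); it sinks with the carriage. Axes as the fixture's
- eyepiece: short black eyepiece standing upright in front of or behind the V-block fixture, 42 mm tall, 36 mm diameter at the top, 28 mm at the foot; origin at the centre of its underside
- petri_dish: clear closed petri dish, 90 mm diameter, 16 mm high, beside an end of the V-block fixture; origin at the centre of its underside
- amber_bottle: amber glass bottle, 56 mm diameter, 120 mm tall, at the back of the bench; origin at the centre of its underside
- wash_bottle: white bottle with a red cap, 64 mm diameter, 160 mm tall, at the left of the bench; origin at the centre of its underside
- beaker: glass beaker, 72 mm diameter, 90 mm tall, at the right of the bench; origin at the centre of its underside
- slide_box: green box of slides, 85 x 60 x 35 mm, on the bench close to the robot; origin at the centre of its underside
Mind the look-alikes: they are no part of the job. Leave any green look-alike of the fixture alone.

How it is judged:
On the way, in this order (a step that is already met when the one before it is completed fails the run):
1. both carton flaps are swung back well past upright (over 1.8 rad) while the barrel still lies in the carton (value of joint each of flap_left, flap_right above 1.8 rad and height (world z) of lens below 0.07 m), for 0.2 s.
2. the barrel is lifted out of the carton (over 110 mm above the bench) by the fingers (height (world z) of lens above 0.11 m and contact force between the fingers and lens above 1 N), for 0.1 s.
3. the barrel is seated in the groove, touching all four sloping faces (x of lens in the frame of seat between -0.012 and 0.012 m and y of lens in the frame of seat between -0.0025 and 0.0025 m and z of lens in the frame of seat between -0.0025 and 0.0025 m and angle between the x axis of lens and the x axis of fixture, either way round below 0.06 rad and contact force between lens and press_c0 above 0.1 N and contact force between lens and press_c1 above 0.1 N and contact force between lens and press_c2 above 0.1 N and contact force between lens and press_c3 above 0.1 N), for 0.2 s.
At the end, for the whole second after the job is handed in: The fingers hold the barrel pressed (over 2 N) at rest in the groove: over 0.8 N on each of the four V faces, carriage sunk 3 to 11 mm, barrel within 12 mm endways, 2.5 mm sideways and in height of the seat, axis within 0.06 rad; both flaps open over 1.7 rad (x of lens in the frame of seat between -0.012 and 0.012 m and y of lens in the frame of seat between -0.0025 and 0.0025 m and z of lens in the frame of seat between -0.0025 and 0.0025 m and angle between the x axis of lens and the x axis of fixture, either way round below 0.06 rad and contact force between lens and press_c0 above 0.8 N and contact force between lens and press_c1 above 0.8 N and contact force between lens and press_c2 above 0.8 N and contact force between lens and press_c3 above 0.8 N and value of joint press between 0.003 and 0.011 m and contact force between the fingers and lens above 2 N and linear speed of lens below 0.01 m/s and value of joint each of flap_left, flap_right above 1.7 rad); the arm keeps its last pose, push and grip.
It fails at once if the barrel is dropped, knocked or forced into the V-block (over 25 N on a face) (contact force between lens and press_c0 above 25 N or contact force between lens and press_c1 above 25 N or contact force between lens and press_c2 above 25 N or contact force between lens and press_c3 above 25 N).
It fails at once if another thing on the bench is pushed away (over 30 mm) (distance of any of eyepiece, petri_dish, amber_bottle, wash_bottle, beaker, slide_box from where it was at the start of the episode above 0.03 m).
It also fails if it takes over 67 s, if anything falls off the work surface, if the arm or the gripper's body presses on something with over 40 N, if the wrist force passes 120 N, or if a joint passes its speed limit or range.

## Working session

There is one attempt and no reset: what is moved stays moved. The work goes in short steps, Python scripts to look and compute and a tool call to move; the robot and the scene stay as the last step left them, time stands still between calls to the robot, and variables do not carry over. Pictures are saved under pics/ and viewed, at most 10 in all, crops included, and the job is handed in when it is done.

Besides the shell and the picture viewer there is one more tool, called after "Emit:" as name(argument=value, ...), one argument or row to a line, values as JSON. apply_moves: Moves the arm, as the interface text tells. Its arguments: {"type":"object","properties":{"targets":{"type":"array","items":{"type":"object","properties":{"claw":{"type":"number"},"linear":{"type":"array","items":{"type":"number"}},"roll":{"type":"number"}}}}},"required":["targets"]}

```bash
mkdir -p pics
cat > h.py <<'E'
import numpy as np, cv2
from rig import status, optics, job
def cap(n):
    d=optics.capture(n); im=d["image"]; h,w=im.shape[:2]
    f=h/2/np.tan(np.radians(d["vertical_fov"])/2)
    K=np.array([[f,0,d["cx"]],[0,f,d["cy"]],[0,0,1]])
    u,v=np.meshgrid(np.arange(w),np.arange(h))
    p=cv2.undistortPoints(np.stack([u,v],-1).reshape(-1,1,2).astype(np.float32),K,np.array(d["dist"],float)).reshape(h,w,2)
    z=d["z_map"]; P=np.dstack([p*z[...,None],z]); T=np.array(d["cam_to_world"])
    W=P@T[:3,:3].T+T[:3,3]; W[z==0]=np.nan
    return im,W,T
def save(im,n): cv2.imwrite(f"pics/{n}.png",cv2.resize(im[...,::-1],(768,576)))
E
python3 - <<'E'
from h import *
for n in("top","side"):
    im,W,T=cap(n); save(im,n+"0"); np.savez(n+"0.npz",im=im,W=W,T=T); print(n,T.round(3).tolist())
o=status.get_obs(); print(o)
E
```

```text
top [[0.023, -0.982, 0.186, 0.316], [-1.0, -0.023, 0.002, 0.022], [0.003, -0.186, -0.983, 1.376], [0.0, 0.0, 0.0, 1.0]]
side [[-0.998, -0.054, 0.044, 0.533], [-0.065, 0.494, -0.867, 0.987], [0.025, -0.868, -0.497, 0.654], [0.0, 0.0, 0.0, 1.0]]
{'t': 0.1, 'joints': array([-1.37949321e+00,  5.28411511e-01,  1.43378356e+00, -3.29822478e-06,
        1.18142463e+00, -1.78547279e-01]), 'qvel': array([ 0.00028717, -0.00139237, -0.00443881,  0.00040476,  0.00089011,
        0.00082095]), 'joint_torque': array([ 1.17601376e-04, -4.40986276e+01, -1.77151626e+01,  6.34631747e-02,
        5.33303479e-02, -4.36458856e-05]), 'position': array([ 0.22578285, -0.58202321,  0.20004303]), 'tool_rot': array([-1.01349242e-03,  9.82949387e-01,  1.83873528e-01, -7.98912749e-06]), 'force': array([ 0.38859024, -0.05366986,  0.52248945]), 'ft_torque': array([0.03655198, 0.01341778, 0.00473783]), 'finger_force': 0.0, 'width': 0.08693154282960565}
```

View pics/top0.png

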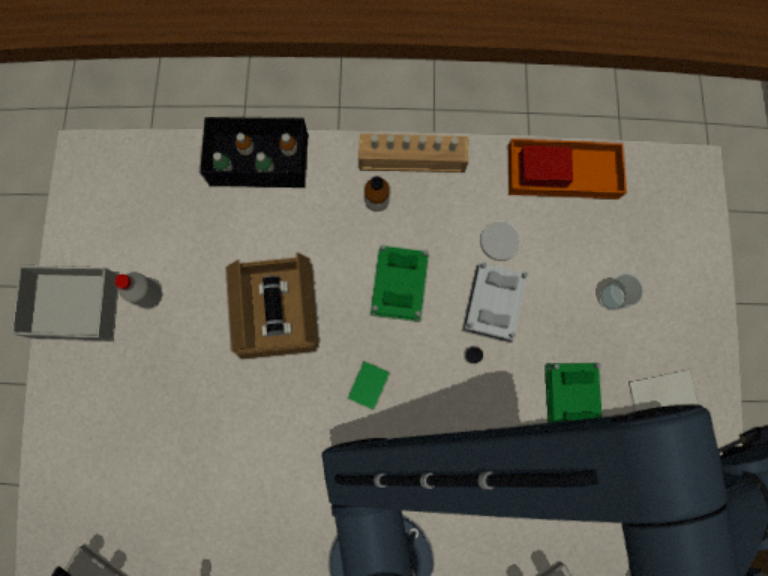

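View pics/side0.png

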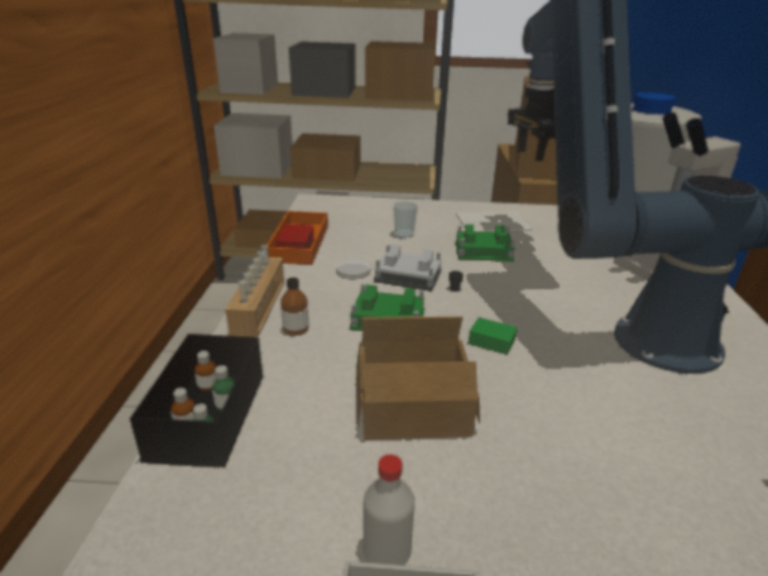

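The top view shows the carton at about (273,305) with the black barrel along the picture's vertical. The grey steel fixture is at (497,302), the eyepiece at (474,355) and the dish at (500,240). The green fixtures are look-alikes.

Run:
```python
from h import *
d=np.load("top0.npz");im,W=d["im"].astype(int),d["W"]
v,u=np.mgrid[:384,:512]; 
def reg(x0,x1,y0,y1): return (u>=x0/1.5)&(u<=x1/1.5)&(v>=y0/1.5)&(v<=y1/1.5)
def rect(P):
    r=cv2.minAreaRect((P[:,:2]*1000).astype(np.float32)); return [np.round(a,1) for a in r]
Z=W[...,2]; mx=im.max(2)
print("table z",np.nanmedian(Z[reg(100,200,400,500)]))
# lens
m=reg(250,300,265,345)&(mx<60)&(Z>.03)&(Z<.075); P=W[m]; print("lens",len(P),rect(P),np.percentile(P[:,2],[5,50,95]).round(4))
sat=mx-im.min(2)
# carton
m=reg(215,330,245,365)&(Z>.02)&(sat>25)
P=W[m]; print("carton",len(P))
R=P[(P[:,2]>.072)&(P[:,2]<.086)]; print("rim",len(R),rect(R))
H=P[P[:,2]>.09]; 
for s in(1,-1):
    Q=H[(H[:,1]-np.median(P[:,1]))*s>0]; print("flap",s,len(Q),Q.min(0).round(3),Q.max(0).round(3)); 
    c=Q.mean(0); U,S,Vt=np.linalg.svd(Q-c); print(c.round(4),Vt[0].round(3),Vt[2].round(3),"ang from y", np.arctan2(abs(Vt[2][1]),abs(Vt[2][2])).round(3))
# fixture
m=reg(455,535,258,345)&(sat<30)&(Z>.006); P=W[m]
for a,b in((.008,.016),(.036,.044),(.05,.08),(.006,.08)):
    Q=P[(P[:,2]>a)&(P[:,2]<b)]; print("fix",a,b,len(Q),rect(Q) if len(Q)>5 else "")
np.set_printoptions(suppress=True)
print("hist",np.histogram(P[:,2],bins=np.arange(0,.09,.005)))
m=reg(455,495,340,370)&(mx<70); P=W[m]; print("eyep",len(P),P.mean(0).round(3),rect(P),np.nanmax(P[:,2]))
```

```text
table z -0.0009900005507565979
lens 457 [array([537.9, 236.7]), array([144.9,  94.8]), np.float64(7.2)] [0.04   0.0613 0.0676]
carton 1613
rim 316 [array([522.1, 238.3]), array([190.8, 178.6]), np.float64(7.5)]
flap 1 480 [0.427 0.277 0.09 ] [0.605 0.331 0.136]
[0.5141 0.3031 0.1133] [-0.993 -0.122 -0.01 ] [ 0.102 -0.779 -0.618] ang from y 0.9
flap -1 474 [0.432 0.142 0.09 ] [0.62  0.22  0.143]
[0.5305 0.1619 0.1174] [-0.993 -0.121  0.004] [-0.115  0.932 -0.344] ang from y 1.217
fix 0.008 0.016 127 [array([ 556.2, -231. ]), array([183.6, 160.7]), np.float64(4.0)]
fix 0.036 0.044 927 [array([ 548.4, -233.5]), array([106.8, 148. ]), np.float64(77.4)]
fix 0.05 0.08 370 [array([ 548.2, -233. ]), array([ 99.1, 141.8]), np.float64(77.2)]
fix 0.006 0.08 1700 [array([ 552.6, -236.1]), array([169.5, 192.8]), np.float64(89.4)]
hist (array([  0,  89,  78,  18,   3,   5,  43, 514, 509,  71,  71,  80,  79,
        89,  49,   2,   0]), array([0.   , 0.005, 0.01 , 0.015, 0.02 , 0.025, 0.03 , 0.035, 0.04 ,
       0.045, 0.05 , 0.055, 0.06 , 0.065, 0.07 , 0.075, 0.08 , 0.085]))
eyep 106 [nan nan nan] [array([ 437.8, -185.7]), array([27.7, 28.4]), np.float64(51.4)] 0.04870256840856779
```

Run:
```python
import numpy as np,cv2
d=np.load("top0.npz");im=d["im"]
a=cv2.resize(im[165:245,145:220],(400,427),interpolation=2);b=cv2.resize(im[165:245,300:375],(400,427),interpolation=2)
cv2.imwrite("pics/crop0.png",np.hstack([a,b])[...,::-1])
```

```text
(no output)
```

View pics/crop0.png

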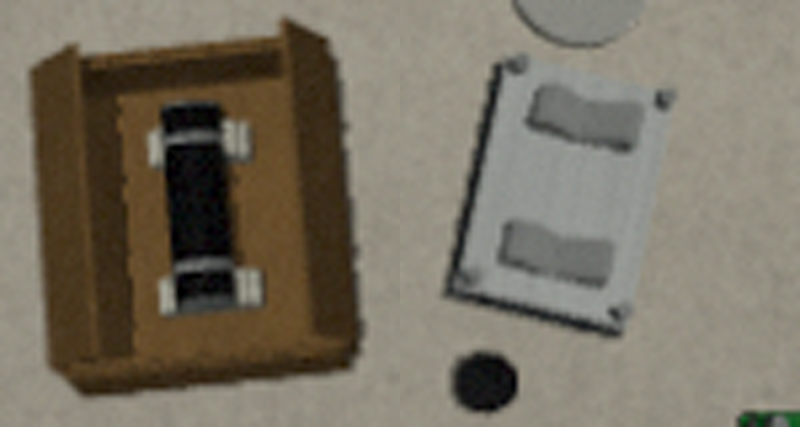

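Run:
```python
from h import *
d=np.load("top0.npz");im,W,T=d["im"].astype(int),d["W"],d["T"]
mx=im.max(2);v,u=np.mgrid[:384,:512];Z=W[...,2]
m=(u>165)&(u<200)&(v>180)&(v<228)&(mx<45)&(Z>.035)
n,l,s,c=cv2.connectedComponentsWithStats(m.astype(np.uint8)); i=1+s[1:,4].argmax()
P=W[l==i]; P=P[P[:,2]>.056]; r=cv2.minAreaRect((P[:,:2]*1e3).astype(np.float32)); print("lens",len(P),r,P.mean(0), np.percentile(P[:,2],98))
a=np.radians(7);ex=np.array([np.cos(a),np.sin(a)]);ey=np.array([-ex[1],ex[0]])
q=(P[:,:2]-[.521,.239]); print("in carton frame x",np.percentile(q@ex,[1,50,99]),"y",np.percentile(q@ey,[1,50,99]))
m=(u>300)&(u<362)&(v>172)&(v<232)&(Z>.05)&(Z<.08)
n,l,s,c=cv2.connectedComponentsWithStats(m.astype(np.uint8))
for i in range(1,n):
    if s[i,4]>40:
        P=W[l==i]; print("saddle",s[i,4],cv2.minAreaRect((P[:,:2]*1e3).astype(np.float32)),P.mean(0).round(4),P[:,2].max())
o=status.get_obs()['position']; t=np.array([.521,.239])
b=a; E=np.array([[np.cos(b),np.sin(b)],[np.sin(b),-np.cos(b)]]); print("carton centre delta tool",E@(t-o[:2]))
print("table by fixture",np.nanmedian(Z[(u>290)&(u<305)&(v>200)&(v<220)]),"by carton",np.nanmedian(Z[(u>215)&(u<230)&(v>200)&(v<220)]))
```

```text
lens 212 ((527.5979614257812, 237.7559814453125), (67.14295196533203, 32.99297332763672), 7.121329307556152) [0.52744845 0.23735784 0.06255718] 0.06973697023352979
in carton frame x [-0.0260257   0.00625483  0.0391566 ] y [-0.01784075 -0.00277708  0.01407834]
saddle 166 ((589.168701171875, -241.91604614257812), (62.68355178833008, 25.660940170288086), 78.29967498779297) [ 0.5882 -0.242   0.0626] 0.07766808237760703
saddle 164 ((506.8677062988281, -224.47793579101562), (64.88033294677734, 25.109111785888672), 77.15162658691406) [ 0.5063 -0.2232  0.0625] 0.07505605727596354
carton centre delta tool [ 0.3930742  -0.77892551]
table by fixture -0.0002682768522509482 by carton -0.0004913632026468662
```

Emit:
apply_moves(
  targets=[
    {"claw": 0,"linear": [0,0,-0.03],"roll": 7.1},
    {"claw": 0,"linear": [0,0,-0.03],"roll": 7.1},
  ],
)

```text
t: 0.3
position: [0.2256, -0.5815, 0.2598]
tool_rot: [-0.002, 0.998, 0.058, -0.0]
force: [-0.2, -0.5, -0.7]
width: 0.0778
finger_force: 0.0
```

Emit:
apply_moves(
  targets=[
    {"claw": 0,"linear": [0.027,-0.035,0],"roll": 0},
    {"claw": 0,"linear": [0.027,-0.035,0],"roll": 0},
    {"claw": 0,"linear": [0.027,-0.035,0],"roll": 0},
    {"claw": 0,"linear": [0.027,-0.035,0],"roll": 0},
    {"claw": 0,"linear": [0.027,-0.035,0],"roll": 0},
    {"claw": 0,"linear": [0.027,-0.035,0],"roll": 0},
    {"claw": 0,"linear": [0.027,-0.035,0],"roll": 0},
    {"claw": 0,"linear": [0.027,-0.035,0],"roll": 0},
    {"claw": 0,"linear": [0.027,-0.035,0],"roll": 0},
    {"claw": 0,"linear": [0.027,-0.035,0],"roll": 0},
    {"claw": 0,"linear": [0.012,-0.042,0],"roll": 0},
    {"claw": 0,"linear": [0.012,-0.042,0],"roll": 0},
    {"claw": 0,"linear": [0.012,-0.042,0],"roll": 0},
    {"claw": 0,"linear": [0.012,-0.042,0],"roll": 0},
    {"claw": 0,"linear": [0.012,-0.042,0],"roll": 0},
    {"claw": 0,"linear": [0.012,-0.042,0],"roll": 0},
    {"claw": 0,"linear": [0.012,-0.042,0],"roll": 0},
    {"claw": 0,"linear": [0.012,-0.042,0],"roll": 0},
    {"claw": 0,"linear": [0.012,-0.042,0],"roll": 0},
    {"claw": 0,"linear": [0.012,-0.042,0],"roll": 0},
  ],
)

```text
t: 2.3
position: [0.519, 0.2308, 0.2605]
tool_rot: [0.0, 0.998, 0.061, -0.0]
force: [1.4, -0.3, -0.0]
width: 0.0439
finger_force: 0.0
```

```bash
cat >> h.py <<'E'
def delta(x,y,z):
    o=status.get_obs(); q=o['tool_rot']; from scipy.spatial.transform import Rotation as R
    M=R.from_quat(np.r_[q[1:],q[0]]).as_matrix()
    return (M.T@(np.array([x,y,z])-o['position'])).round(4), np.degrees(np.arctan2(M[1,0],M[0,0])).round(2), o['width'],o['force'].round(1)
E
python3 -c "
from h import *
print(delta(.521,.239,.1))"
```

```text
(array([ 0.0032, -0.0079,  0.1605]), np.float64(7.0), 0.04385959348413349, array([ 1.4, -0.3, -0. ]))
```

Emit:
apply_moves(
  targets=[
    {"claw": 0,"linear": [0.003,-0.003,0.03],"roll": 0},
    {"claw": 0,"linear": [0,0,0.04],"roll": 0},
    {"claw": 0,"linear": [0,0,0.03],"roll": 0},
    {"claw": 0,"linear": [0,0,0.03],"roll": 0},
    {"claw": 0,"linear": [0,0,0.03],"roll": 0},
    {"claw": -0.4,"linear": [0,0,0],"roll": 0},
    {"claw": -0.7,"linear": [0,0,0],"roll": 0},
    {"claw": -1,"linear": [0,0,0],"roll": 0},
    {"claw": -1,"linear": [0,0,0],"roll": 0},
    {"claw": -1,"linear": [0,0,0],"roll": 0},
  ],
)

```text
t: 3.3
position: [0.5229, 0.2326, 0.1024]
tool_rot: [-0.0, 0.998, 0.061, 0.001]
force: [0.6, 0.3, 0.2]
width: 0.0756
finger_force: 0.0
```

Run:
```python
from h import *
print(delta(.521,.239,.1))
save(cap("side")[0],"s1")
```

```text
(array([-0.0011, -0.0066,  0.0024]), np.float64(6.99), 0.07563060307501224, array([0.6, 0.3, 0.2]))
```

View pics/s1.png

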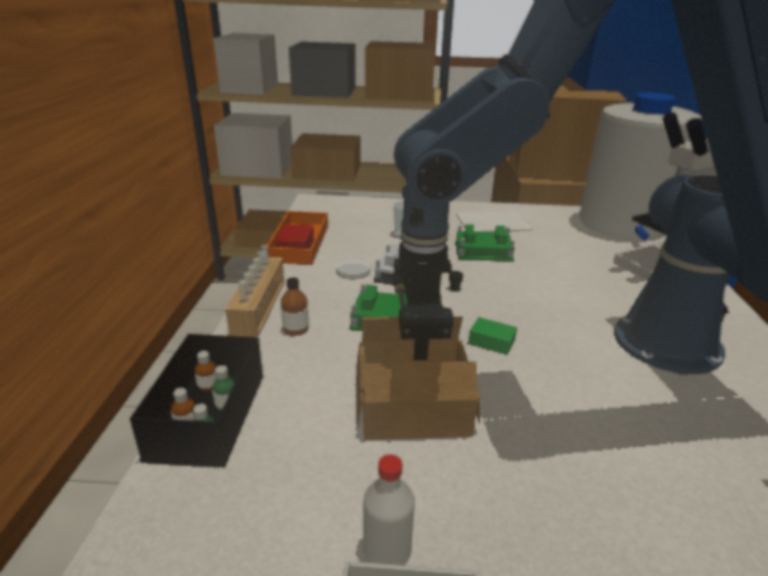

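Emit:
apply_moves(
  targets=[
    {"claw": -1,"linear": [0,-0.01,0],"roll": 0},
    {"claw": -1,"linear": [0,-0.01,0],"roll": 0},
    {"claw": -1,"linear": [0,-0.01,0],"roll": 0},
    {"claw": -1,"linear": [0,-0.01,0],"roll": 0},
    {"claw": -1,"linear": [0,-0.01,0],"roll": 0},
    {"claw": -1,"linear": [0,-0.01,0],"roll": 0},
    {"claw": -1,"linear": [0,0,0],"roll": 0},
  ],
)

```text
t: 4.05
position: [0.5142, 0.2936, 0.1008]
tool_rot: [-0.0, 0.998, 0.062, -0.0]
force: [-0.1, 0.3, -0.1]
width: 0.087
finger_force: 0.0
```

Emit:
apply_moves(
  targets=[
    {"claw": -1,"linear": [0,0.02,0],"roll": 0},
    {"claw": -1,"linear": [0,0.02,0],"roll": 0},
    {"claw": -1,"linear": [0,0.02,0],"roll": 0},
    {"claw": -1,"linear": [0,0.01,0],"roll": 0},
    {"claw": -1,"linear": [0,0.01,0],"roll": 0},
    {"claw": -1,"linear": [0,0.01,0],"roll": 0},
    {"claw": -1,"linear": [0,0.01,0],"roll": 0},
    {"claw": -1,"linear": [0,0.01,0],"roll": 0},
    {"claw": -1,"linear": [0,0,0],"roll": 0},
  ],
)

```text
t: 4.95
position: [0.5282, 0.1815, 0.1009]
tool_rot: [0.0, 0.998, 0.06, -0.0]
force: [0.4, -0.3, -0.0]
width: 0.0872
finger_force: 0.0
```

Emit:
apply_moves(
  targets=[
    {"claw": -1,"linear": [0,-0.03,0],"roll": 0},
    {"claw": -1,"linear": [0,-0.02,0],"roll": 0},
    {"claw": -1,"linear": [0,0,-0.04],"roll": 0},
    {"claw": -1,"linear": [0,0,-0.04],"roll": 0},
    {"claw": -1,"linear": [-0.04,0,-0.04],"roll": 0},
    {"claw": -1,"linear": [-0.04,0,-0.04],"roll": 0},
    {"claw": -1,"linear": [-0.03,0,0],"roll": 0},
  ],
)

```text
t: 5.65
position: [0.4236, 0.2208, 0.2561]
tool_rot: [-0.001, 0.998, 0.061, 0.005]
force: [0.0, -0.9, -0.1]
width: 0.0868
finger_force: 0.0
```

Run:
```python
from h import *
print(delta(.521,.239,.1))
im,W,T=cap("top"); save(im,"t2"); np.savez("top2.npz",im=im,W=W,T=T)
```

```text
(array([ 0.0974, -0.0059,  0.1571]), np.float64(7.02), 0.08677302658164458, array([ 0. , -0.9, -0.1]))
```

View pics/t2.png

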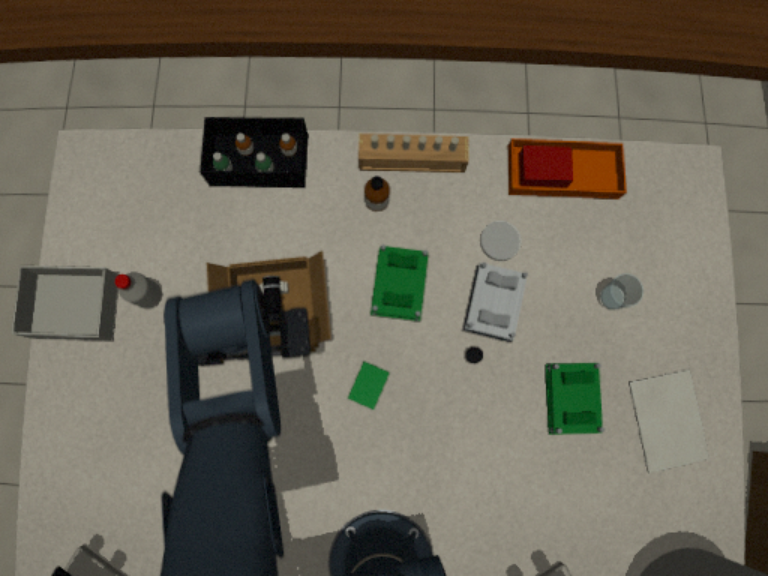

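The flaps are now folded outward at (218,300) and (318,290), and the barrel's far end shows at (273,285). I'll check the flap angles and the barrel's ends.

Run:
```python
from h import *
d=np.load("top2.npz");W2,im2=d["W"],d["im"].astype(int);d=np.load("top0.npz");W,im=d["W"],d["im"].astype(int);v,u=np.mgrid[:384,:512]
a=np.radians(7);ex=np.array([np.cos(a),np.sin(a)]);ey=np.array([-ex[1],ex[0]])
def cf(P): q=P[...,:2]-[.521,.239]; return np.stack([q@ex,q@ey,P[...,2]],-1)
C=cf(W2); sat=im2.max(2)-im2.min(2)
for s in(1,-1):
    m=(sat>20)&(C[...,1]*s>.088)&(C[...,1]*s<.16)&(abs(C[...,0])<.09)&(C[...,2]>.086)&(C[...,2]<.15)
    P=C[m]; print(s,len(P),P.max(0).round(3),"slope fit",np.degrees(np.arctan2(1,abs(np.polyfit(P[:,2]-.08,P[:,1]*s-.085,1)[0]))), "theta",(np.pi-np.median(np.arctan2(P[:,2]-.08,P[:,1]*s-.085))).round(2))
C=cf(W)
# centreline pixels along lens
m=(abs(C[...,1]+.003)<.006)&(abs(C[...,0])<.085)&(u>160)&(u<205)
i=np.argsort(C[...,0][m]); print(np.c_[C[m][i][:,[0,2]]*1e3,im[m][i].max(1)][::3].round(0).tolist())
```

```text
1 189 [0.09  0.116 0.136] slope fit 65.21136095083406 theta 2.06
-1 526 [ 0.09  -0.089  0.135] slope fit 58.12194973121221 theta 2.17
[[-76.0, 4.0, 98.0], [-74.0, 0.0, 101.0], [-72.0, 2.0, 97.0], [-69.0, 5.0, 97.0], [-65.0, 1.0, 97.0], [-61.0, 1.0, 97.0], [-58.0, -1.0, 98.0], [-56.0, 3.0, 99.0], [-55.0, 2.0, 100.0], [-55.0, 56.0, 62.0], [-54.0, 20.0, 81.0], [-54.0, 65.0, 61.0], [-53.0, 64.0, 60.0], [-49.0, 58.0, 37.0], [-47.0, 65.0, 17.0], [-44.0, 64.0, 25.0], [-41.0, 66.0, 22.0], [-41.0, 67.0, 19.0], [-38.0, 66.0, 9.0], [-35.0, 63.0, 58.0], [-32.0, 65.0, 91.0], [-31.0, 61.0, 102.0], [-28.0, 65.0, 58.0], [-25.0, 67.0, 11.0], [-22.0, 64.0, 15.0], [-22.0, 67.0, 15.0], [-18.0, 64.0, 19.0], [-16.0, 68.0, 17.0], [-12.0, 64.0, 21.0], [-10.0, 66.0, 18.0], [-9.0, 63.0, 19.0], [-6.0, 64.0, 18.0], [-3.0, 61.0, 15.0], [-0.0, 66.0, 7.0], [1.0, 64.0, 17.0], [3.0, 68.0, 5.0], [6.0, 65.0, 18.0], [10.0, 68.0, 15.0], [10.0, 62.0, 14.0], [13.0, 64.0, 20.0], [16.0, 63.0, 16.0], [18.0, 70.0, 12.0], [21.0, 60.0, 17.0], [23.0, 66.0, 19.0], [25.0, 66.0, 17.0], [28.0, 68.0, 12.0], [31.0, 70.0, 20.0], [32.0, 65.0, 19.0], [36.0, 60.0, 18.0], [38.0, 66.0, 15.0], [42.0, 65.0, 70.0], [45.0, 64.0, 96.0], [45.0, 65.0, 87.0], [49.0, 63.0, 44.0], [51.0, 66.0, 16.0], [54.0, 66.0, 15.0], [55.0, 66.0, 11.0], [58.0, 63.0, 14.0], [60.0, 68.0, 20.0], [63.0, 68.0, 54.0], [65.0, 64.0, 69.0], [81.0, 1.0, 89.0], [83.0, 8.0, 97.0]]
```

```bash
python3 -c "
from h import *
print(delta(.5268,.2372,.032))"
```

```text
(array([ 0.1129, -0.0037,  0.2214]), np.float64(7.08), 0.08710248236663684, array([-5. , -0.6, -0.2]))
```

Emit:
apply_moves(
  targets=[
    {"claw": -1,"linear": [0.04,-0.002,0],"roll": 0},
    {"claw": -1,"linear": [0.04,-0.002,0],"roll": 0},
    {"claw": -1,"linear": [0.033,0,0.02],"roll": 0},
    {"claw": -1,"linear": [0,0,0.04],"roll": 0},
    {"claw": -1,"linear": [0,0,0.04],"roll": 0},
    {"claw": -1,"linear": [0,0,0.02],"roll": 0},
    {"claw": -1,"linear": [0,0,0],"roll": 0},
    {"claw": -1,"linear": [0,0,0],"roll": 0},
  ],
)

```text
t: 6.5
position: [0.5339, 0.2379, 0.1317]
tool_rot: [0.0, 0.998, 0.061, -0.0]
force: [-0.3, -0.3, 0.9]
width: 0.0871
finger_force: 0.0
```

```bash
python3 -c "
from h import *
print(delta(.5268,.2372,.032))"
```

```text
(array([-0.0071, -0.0002,  0.0997]), np.float64(7.0), 0.0871473281620978, array([-0.3, -0.3,  0.9]))
```

Emit:
apply_moves(
  targets=[
    {"claw": -1,"linear": [-0.007,0,0.02],"roll": 0},
    {"claw": -1,"linear": [0,0,0.02],"roll": 0},
    {"claw": -1,"linear": [0,0,0.02],"roll": 0},
    {"claw": -1,"linear": [0,0,0.02],"roll": 0},
    {"claw": -1,"linear": [0,0,0.02],"roll": 0},
    {"claw": -1,"linear": [0,0,0],"roll": 0},
  ],
)

```text
t: 7.1
position: [0.5266, 0.237, 0.0314]
tool_rot: [0.0, 0.998, 0.061, -0.001]
force: [0.3, -0.4, -1.2]
width: 0.087
finger_force: 0.0
```

Emit:
apply_moves(
  targets=[
    {"claw": 0.1,"linear": [0,0,0],"roll": 0},
    {"claw": 0.4,"linear": [0,0,0],"roll": 0},
    {"claw": 1,"linear": [0,0,0],"roll": 0},
    {"claw": 1,"linear": [0,0,0],"roll": 0},
    {"claw": 1,"linear": [0,0,0],"roll": 0},
    {"claw": 1,"linear": [0,0,0],"roll": 0},
    {"claw": 1,"linear": [0,0,0],"roll": 0},
    {"claw": 1,"linear": [0,0,0],"roll": 0},
  ],
)

```text
t: 7.9
position: [0.5267, 0.2385, 0.0323]
tool_rot: [-0.001, 0.998, 0.06, 0.0]
force: [-1.1, 4.6, 2.9]
width: 0.0322
finger_force: 28.9
```

Emit:
apply_moves(
  targets=[
    {"claw": 1,"linear": [0,0,-0.01],"roll": 0},
    {"claw": 1,"linear": [0,0,-0.02],"roll": 0},
    {"claw": 1,"linear": [0,0,-0.03],"roll": 0},
    {"claw": 1,"linear": [0,0,-0.03],"roll": 0},
    {"claw": 1,"linear": [0,0,-0.03],"roll": 0},
    {"claw": 1,"linear": [0,0,-0.03],"roll": 0},
    {"claw": 1,"linear": [0,0,-0.03],"roll": 0},
    {"claw": 1,"linear": [0,0,-0.02],"roll": 0},
    {"claw": 1,"linear": [0,0,0],"roll": 0},
  ],
)

```text
t: 8.8
position: [0.5287, 0.2372, 0.235]
tool_rot: [-0.0, 0.998, 0.061, 0.004]
force: [0.8, 0.5, -0.9]
width: 0.032
finger_force: 28.1
```

Run:
```python
from h import *
print(delta(.548,-.2332,.2))
im,W,T=cap("side"); np.savez("side3.npz",im=im,W=W,T=T)
cv2.imwrite("pics/s3.png",cv2.resize(im[100:320,190:360],(680,600)[:2],interpolation=2)[:600,:,::-1])
```

```text
(array([-0.0383,  0.4693,  0.0347]), np.float64(6.99), 0.031967107659949076, array([ 0.8,  0.5, -0.9]))
```

View pics/s3.png

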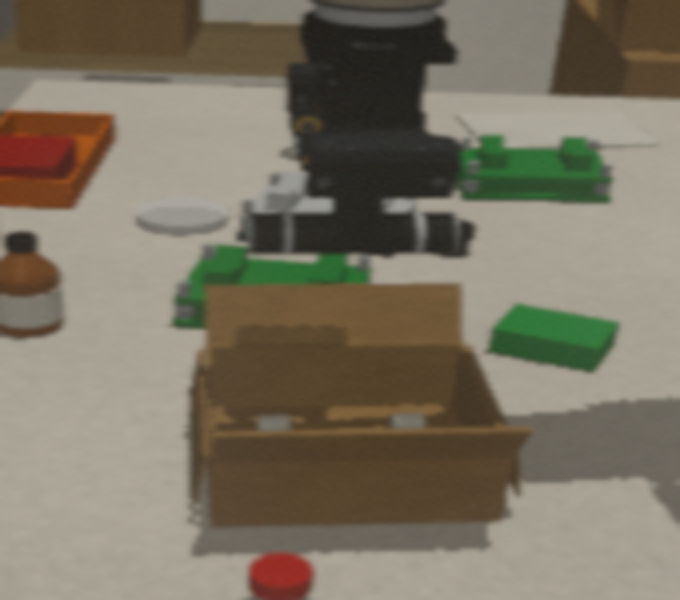

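The barrel is held level. It spans about px 243–470 in the crop, and the finger is centred at about 357. I'll measure where the axis sits relative to the TCP.

Run:
```python
from h import *
d=np.load("side3.npz");im,W,T=d["im"].astype(int),d["W"],d["T"]
o=status.get_obs();p=o['position'];a=np.radians(7);ex=np.array([np.cos(a),np.sin(a)]);ey=np.array([-ex[1],ex[0]])
q=W[...,:2]-p[:2];C=np.stack([q@ex,q@ey,W[...,2]-p[2]],-1)
m=(abs(C[...,0])<.09)&(abs(C[...,1])<.03)&(C[...,2]>-.03)&(C[...,2]<.06)
m&=(abs(C[...,0])>.014)
P=C[m]; print(len(P),P.min(0),P.max(0))
for lo in range(-70,80,10):
    Q=P[(P[:,0]>lo/1e3)&(P[:,0]<=lo/1e3+.01)]; Q=Q[Q[:,2]<.042]
    if len(Q)>8:
        # circle r=18 in (y,z): camera sees +y upper side
        from scipy.optimize import least_squares
        r=least_squares(lambda c:np.hypot(Q[:,1]-c[0],Q[:,2]-c[1])-.018,[0,.018],loss='soft_l1',f_scale=.002).x
        print(lo,len(Q),(r*1e3).round(1),Q[:,2].min().round(3),Q[:,2].max().round(3))
```

```text
615 [-0.05776988 -0.00585775  0.00419657] [0.06256906 0.02051426 0.03821911]
-60 51 [-0.5 18.5] 0.008 0.037
-50 67 [-0.4 18.4] 0.008 0.037
-40 61 [-0.5 18.8] 0.009 0.038
-30 62 [-0.6 18.9] 0.008 0.038
-20 42 [-0.4 18.8] 0.008 0.037
10 44 [-0.5 18.8] 0.009 0.037
20 60 [ 0.1 19.2] 0.009 0.038
30 73 [-0.4 19. ] 0.005 0.038
40 64 [-0.2 19.2] 0.004 0.038
50 61 [ 0.4 19. ] 0.009 0.037
60 30 [-1.7 18.8] 0.006 0.038
```

Emit:
apply_moves(
  targets=[
    {"claw": 1,"linear": [-0.003,0.03,0],"roll": 0},
    {"claw": 1,"linear": [-0.003,0.04,0],"roll": 0},
    {"claw": 1,"linear": [-0.003,0.04,0],"roll": 0},
    {"claw": 1,"linear": [-0.003,0.04,0],"roll": 0},
    {"claw": 1,"linear": [-0.003,0.04,0],"roll": 0},
    {"claw": 1,"linear": [-0.003,0.04,0],"roll": 0},
    {"claw": 1,"linear": [-0.003,0.04,0],"roll": 0},
    {"claw": 1,"linear": [-0.003,0.04,0],"roll": 0},
    {"claw": 1,"linear": [-0.003,0.04,0],"roll": 0},
    {"claw": 1,"linear": [-0.003,0.04,0],"roll": 0},
    {"claw": 1,"linear": [-0.004,0.04,0],"roll": 0},
    {"claw": 1,"linear": [-0.004,0.04,0],"roll": 0},
    {"claw": 1,"linear": [0,0,0],"roll": 4.8},
    {"claw": 1,"linear": [0,0,0],"roll": 4.8},
    {"claw": 1,"linear": [0,0,0],"roll": 4.8},
    {"claw": 1,"linear": [0,0,0],"roll": 4.9},
    {"claw": 1,"linear": [0,0,0],"roll": 0},
    {"claw": 1,"linear": [0,0,0],"roll": 0},
  ],
)

```text
t: 10.65
position: [0.5453, -0.2337, 0.2301]
tool_rot: [-0.001, 0.994, -0.106, -0.001]
force: [0.7, 0.7, -2.0]
width: 0.032
finger_force: 28.1
```

Run:
```python
from h import *
print(delta(.548,-.2332,.12)); o=status.get_obs();p=o['position'];print(p)
im,W,T=cap("top"); np.savez("top4.npz",im=im,W=W,T=T)
```

```text
(array([ 0.0029, -0.0009,  0.1101]), np.float64(-12.21), 0.032032296111227966, array([ 0.7,  0.7, -2. ]))
[ 0.54526099 -0.23368343  0.2300752 ]
```

Emit:
apply_moves(
  targets=[
    {"claw": 1,"linear": [0,-0.001,0.03],"roll": 0},
    {"claw": 1,"linear": [0,0,0.03],"roll": 0},
    {"claw": 1,"linear": [0,0,0.03],"roll": 0},
    {"claw": 1,"linear": [0,0,0.03],"roll": 0},
    {"claw": 1,"linear": [0,0,0.02],"roll": 0},
    {"claw": 1,"linear": [0,0,0.01],"roll": 0},
    {"claw": 1,"linear": [0,0,0],"roll": 0},
    {"claw": 1,"linear": [0,0,0],"roll": 0},
  ],
)

```text
t: 11.5
position: [0.547, -0.2335, 0.0823]
tool_rot: [0.0, 0.994, -0.107, 0.001]
force: [-0.8, -0.2, -2.0]
width: 0.032
finger_force: 28.1
```

Run:
```python
from h import *
print(delta(.548,-.2332,.055)); o=status.get_obs();p=o['position'];print(p)
im,W,T=cap("side"); np.savez("side5.npz",im=im,W=W,T=T)
a=np.radians(-12.3);ex=np.array([np.cos(a),np.sin(a)]);ey=np.array([-ex[1],ex[0]])
q=W[...,:2]-p[:2];C=np.stack([q@ex,q@ey,W[...,2]],-1)
m=(abs(C[...,0])<.08)&(abs(C[...,1])<.06)&(C[...,2]>.05)&(C[...,2]<.12); v,u=np.nonzero(m); print(u.min(),u.max(),v.min(),v.max())
cv2.imwrite("pics/s5.png",cv2.resize(im[135:205,240:310],(600,600),interpolation=2)[...,::-1])
```

```text
(array([ 0.0008, -0.0006,  0.0273]), np.float64(-12.29), 0.03200078296268915, array([-0.8, -0.2, -2. ]))
[ 0.54703171 -0.23354685  0.08227754]
251 293 154 181
```

View pics/s5.png

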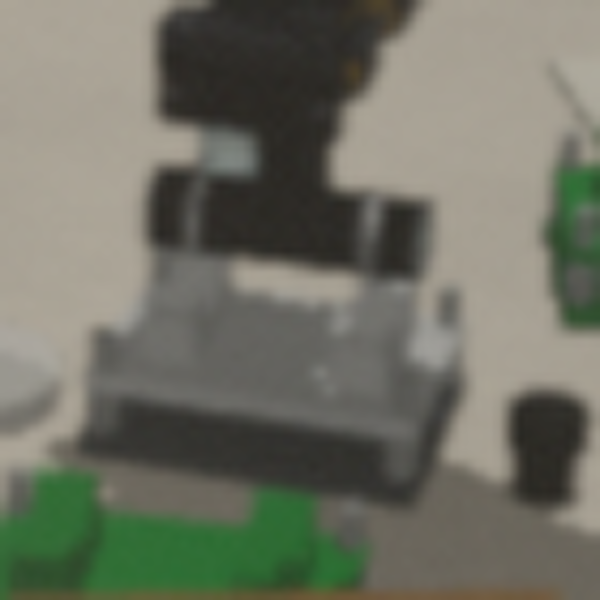

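The barrel (px 150–430) sits right over the two saddles (px 185 and 385), so I'll lower it.

Emit:
apply_moves(
  targets=[
    {"claw": 1,"linear": [-0.001,-0.001,0.007],"roll": 0},
    {"claw": 1,"linear": [0,0,0.007],"roll": 0},
    {"claw": 1,"linear": [0,0,0.005],"roll": 0},
    {"claw": 1,"linear": [0,0,0.003],"roll": 0},
    {"claw": 1,"linear": [0,0,0.002],"roll": 0},
    {"claw": 1,"linear": [0,0,0.001],"roll": 0},
    {"claw": 1,"linear": [0,0,0],"roll": 0},
  ],
)

```text
t: 12.25
position: [0.5454, -0.2319, 0.057]
tool_rot: [-0.0, 0.994, -0.107, -0.0]
force: [-2.1, 0.9, 3.5]
width: 0.0321
finger_force: 28.9
```

Emit:
apply_moves(
  targets=[
    {"claw": 1,"linear": [0,0,0.001],"roll": 0},
    {"claw": 1,"linear": [0,0,0],"roll": 0},
  ],
)

```text
t: 12.45
position: [0.5454, -0.2319, 0.0559]
tool_rot: [-0.0, 0.994, -0.107, -0.0]
force: [-1.6, 0.0, 3.7]
width: 0.0321
finger_force: 29.0
```

Emit:
apply_moves(
  targets=[
    {"claw": 0,"linear": [0,0,0],"roll": 0},
    {"claw": -0.3,"linear": [0,0,0],"roll": 0},
    {"claw": -0.3,"linear": [0,0,0],"roll": 0},
    {"claw": -0.3,"linear": [0,0,0],"roll": 0},
    {"claw": -0.3,"linear": [0,0,0],"roll": 0},
    {"claw": -0.3,"linear": [0,0,0],"roll": 0},
  ],
)

```text
t: 13.05
position: [0.5457, -0.2321, 0.0556]
tool_rot: [0.0, 0.994, -0.107, 0.0]
force: [-0.6, -1.0, -0.1]
width: 0.0562
finger_force: 0.0
```

Emit:
apply_moves(
  targets=[
    {"claw": -0.3,"linear": [0,0,-0.02],"roll": 0},
    {"claw": -0.3,"linear": [0,0,-0.03],"roll": 0},
    {"claw": -0.3,"linear": [0,0,-0.03],"roll": 0},
    {"claw": 1,"linear": [0,0,-0.03],"roll": 0},
    {"claw": 1,"linear": [0,0,0],"roll": 0},
    {"claw": 1,"linear": [0,0,0],"roll": 0},
    {"claw": 1,"linear": [0,0,0],"roll": 0},
    {"claw": 1,"linear": [0,0,0],"roll": 0},
    {"claw": 1,"linear": [0,0,0],"roll": 0},
    {"claw": 1,"linear": [0,0,0],"roll": 0},
  ],
)

```text
t: 14.05
position: [0.5453, -0.2318, 0.1648]
tool_rot: [-0.0, 0.994, -0.107, -0.001]
force: [-0.7, 0.0, -0.8]
width: 0.0084
finger_force: 0.0
```

Run:
```python
from h import *
from scipy.optimize import least_squares
print(delta(.548,-.2332,.1)); o=status.get_obs();print(o['position'])
im,W,T=cap("side")
a=np.radians(-12.3);ex=np.array([np.cos(a),np.sin(a)]);ey=np.array([-ex[1],ex[0]])
q=W[...,:2]-[.548,-.2332];C=np.stack([q@ex,q@ey,W[...,2]],-1)
mx=im.max(2)
m=(abs(C[...,0])<.08)&(abs(C[...,1])<.03)&(C[...,2]>.065)&(C[...,2]<.098)&(mx<70)
P=C[m]; print(len(P),P.min(0).round(4),P.max(0).round(4))
for lo in(-60,-30,-10,10,30):
    Q=P[(P[:,0]>lo/1e3)&(P[:,0]<=lo/1e3+.03)]; r=least_squares(lambda c:np.hypot(Q[:,1]-c[0],Q[:,2]-c[1])-.018,[0,.074],loss='soft_l1',f_scale=.002).x; print(lo,len(Q),(r*1e3).round(1))
cv2.imwrite("pics/s6.png",cv2.resize(im[125:205,235:315],(600,600),interpolation=2)[...,::-1])
```

```text
(array([0.0031, 0.0008, 0.0648]), np.float64(-12.31), 0.008365692056114846, array([-0.7,  0. , -0.8]))
[ 0.54526187 -0.23179948  0.16480754]
206 [-0.0598  0.0021  0.0653] [0.054  0.0233 0.0954]
-60 41 [ 0.7 75.4]
-30 65 [ 0.1 76.1]
-10 65 [ 0.1 76.4]
10 54 [-0.  76.1]
30 34 [-0.7 76.5]
```

View pics/s6.png

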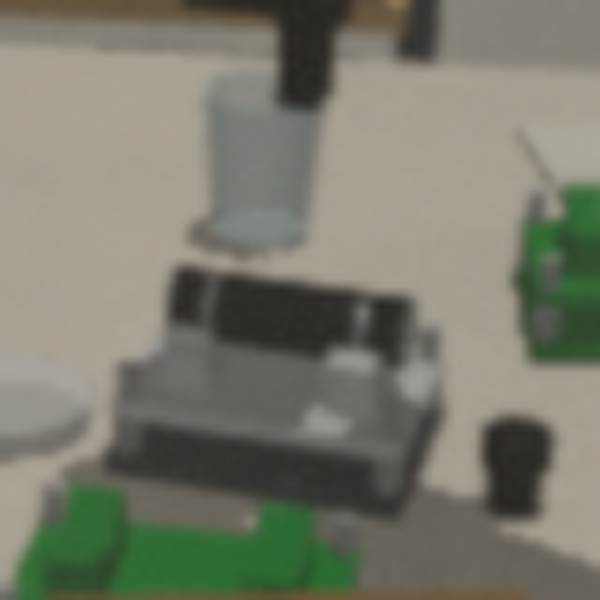

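The barrel lies in both saddles: it spans px 172–412, its axis height is the same along its length, and it is parallel to the groove. The fingers are closing above it for the press.

Emit:
apply_moves(
  targets=[
    {"claw": 1,"linear": [0.002,0.001,0.02],"roll": 0},
    {"claw": 1,"linear": [0,0,0.02],"roll": 0},
    {"claw": 1,"linear": [0,0,0.015],"roll": 0},
    {"claw": 1,"linear": [0,0,0.005],"roll": 0},
    {"claw": 1,"linear": [0,0,0.003],"roll": 0},
    {"claw": 1,"linear": [0,0,0],"roll": 0},
    {"claw": 1,"linear": [0,0,0],"roll": 0},
  ],
)

```text
t: 14.8
position: [0.5479, -0.2337, 0.1034]
tool_rot: [0.0, 0.994, -0.107, 0.001]
force: [-0.0, 0.4, 0.0]
width: 0.0005
finger_force: 0.0
```

Emit:
apply_moves(
  targets=[
    {"claw": 1,"linear": [0,0,0.002],"roll": 0},
    {"claw": 1,"linear": [0,0,0.002],"roll": 0},
    {"claw": 1,"linear": [0,0,0.001],"roll": 0},
    {"claw": 1,"linear": [0,0,0],"roll": 0},
  ],
)

```text
t: 15.2
position: [0.5473, -0.2333, 0.0976]
tool_rot: [-0.0, 0.994, -0.107, -0.0]
force: [-0.2, -0.1, -0.8]
width: 0.0006
finger_force: 0.0
```

Emit:
apply_moves(
  targets=[
    {"claw": 1,"linear": [0,0,0.001],"roll": 0},
    {"claw": 1,"linear": [0,0,0.001],"roll": 0},
    {"claw": 1,"linear": [0,0,0],"roll": 0},
    {"claw": 1,"linear": [0,0,0],"roll": 0},
  ],
)

```text
t: 15.6
position: [0.5473, -0.2334, 0.0956]
tool_rot: [-0.0, 0.994, -0.107, -0.0]
force: [-1.1, -1.0, 0.2]
width: 0.0006
finger_force: 0.0
```

Emit:
apply_moves(
  targets=[
    {"claw": 1,"linear": [0,0,0.001],"roll": 0},
    {"claw": 1,"linear": [0,0,0.001],"roll": 0},
    {"claw": 1,"linear": [0,0,0],"roll": 0},
    {"claw": 1,"linear": [0,0,0],"roll": 0},
  ],
)

```text
t: 16.0
position: [0.5473, -0.2334, 0.0936]
tool_rot: [-0.0, 0.994, -0.107, -0.0]
force: [-0.4, -0.2, 0.6]
width: 0.0007
finger_force: 0.0
```

Emit:
apply_moves(
  targets=[
    {"claw": 1,"linear": [0,0,0.001],"roll": 0},
    {"claw": 1,"linear": [0,0,0],"roll": 0},
    {"claw": 1,"linear": [0,0,0],"roll": 0},
  ],
)

```text
t: 16.3
position: [0.5473, -0.2334, 0.0926]
tool_rot: [-0.0, 0.994, -0.107, -0.0]
force: [-0.6, 0.2, 0.5]
width: 0.0003
finger_force: 0.0
```

Emit:
apply_moves(
  targets=[
    {"claw": 1,"linear": [0,0,0.001],"roll": 0},
    {"claw": 1,"linear": [0,0,0],"roll": 0},
    {"claw": 1,"linear": [0,0,0],"roll": 0},
  ],
)

```text
t: 16.6
position: [0.5473, -0.2334, 0.0916]
tool_rot: [-0.0, 0.994, -0.107, -0.0]
force: [-0.1, 0.6, 0.3]
width: 0.0006
finger_force: 0.0
```

Emit:
apply_moves(
  targets=[
    {"claw": 1,"linear": [0,0,0.001],"roll": 0},
    {"claw": 1,"linear": [0,0,0.001],"roll": 0},
    {"claw": 1,"linear": [0,0,0],"roll": 0},
    {"claw": 1,"linear": [0,0,0],"roll": 0},
  ],
)

```text
t: 17.0
position: [0.5473, -0.2334, 0.0896]
tool_rot: [-0.0, 0.994, -0.107, -0.0]
force: [-0.1, 0.3, 0.0]
width: 0.0004
finger_force: 0.0
```

Emit:
apply_moves(
  targets=[
    {"claw": 1,"linear": [0,0,0.001],"roll": 0},
    {"claw": 1,"linear": [0,0,0.001],"roll": 0},
    {"claw": 1,"linear": [0,0,0],"roll": 0},
    {"claw": 1,"linear": [0,0,0],"roll": 0},
  ],
)

```text
t: 17.4
position: [0.5473, -0.2334, 0.0876]
tool_rot: [-0.0, 0.994, -0.107, -0.0]
force: [0.2, 0.6, -0.1]
width: 0.0004
finger_force: 0.0
```

Run:
```python
from h import *
im,W,T=cap("side"); im2,W2,T2=cap("top")
a=cv2.resize(im[125:205,235:315],(400,400),interpolation=2);b=cv2.resize(im2[150:240,285:375],(400,400),interpolation=2)
cv2.imwrite("pics/s7.png",np.hstack([a,b])[...,::-1])
o=status.get_obs();print(o['position'],o['force'])
```

```text
[ 0.54738613 -0.23341536  0.08766224] [-0.85384095 -0.78075065  0.6214613 ]
```

View pics/s7.png

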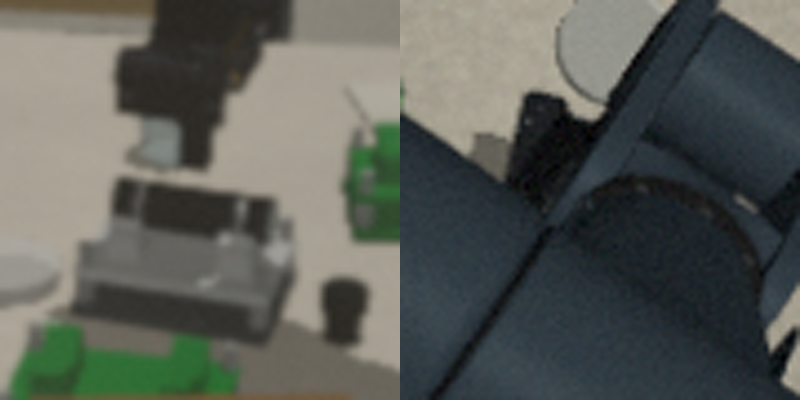

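The side view shows the barrel seated and the fingertip at about (190,168), still clear of the barrel's top line at about (190,190). The closed fingers apparently end above the nominal TCP, so I'll measure the real gap.

Run:
```python
from h import *
im,W,T=cap("side"); p=status.get_obs()['position']
for u in (270,272,274):
  for v in range(150,172): print(u,v,im[v,u].max(),(W[v,u]-p).round(3),W[v,u,2].round(4)) if v%1==0 and u==272 else None
q=np.hypot(*(W[...,:2]-p[:2]).transpose(2,0,1)); m=(q<.03)&(W[...,2]>.085)&(W[...,2]<.16); print(np.sort(W[...,2][m])[:40].round(3))
```

```text
272 150 46 [0.007 0.01  0.058] 0.1456
272 151 47 [0.007 0.011 0.055] 0.1424
272 152 46 [0.007 0.009 0.05 ] 0.1376
272 153 48 [0.006 0.012 0.048] 0.1352
272 154 46 [0.006 0.004 0.04 ] 0.128
272 155 47 [0.006 0.007 0.038] 0.1254
272 156 46 [0.006 0.002 0.032] 0.1193
272 157 50 [0.006 0.007 0.03 ] 0.1175
272 158 95 [0.006 0.01  0.027] 0.1149
272 159 149 [ 0.009 -0.234 -0.086] 0.0016
272 160 165 [ 0.009 -0.225 -0.087] 0.0008
272 161 155 [ 0.009 -0.207 -0.084] 0.0042
272 162 101 [ 0.005 -0.001  0.006] 0.094
272 163 52 [0.005 0.006 0.006] 0.0934
272 164 44 [0.005 0.005 0.001] 0.0889
272 165 47 [0.004 0.012 0.   ] 0.088
272 166 47 [ 0.004  0.016 -0.002] 0.0858
272 167 46 [ 0.004  0.017 -0.005] 0.0823
272 168 47 [ 0.004  0.019 -0.008] 0.0794
272 169 45 [ 0.004  0.015 -0.014] 0.0735
272 170 49 [ 0.003  0.017 -0.018] 0.0701
272 171 60 [ 0.003  0.013 -0.023] 0.0644
[0.085 0.085 0.085 0.086 0.086 0.086 0.086 0.086 0.087 0.087 0.088 0.088
 0.088 0.088 0.088 0.088 0.088 0.088 0.089 0.089 0.089 0.089 0.089 0.089
 0.089 0.089 0.089 0.089 0.09  0.09  0.09  0.091 0.091 0.091 0.091 0.091
 0.092 0.092 0.092 0.092]
```

The fingertip is about 19 mm above the barrel, so I'll keep lowering it.

Emit:
apply_moves(
  targets=[
    {"claw": 1,"linear": [0,0,0.003],"roll": 0},
    {"claw": 1,"linear": [0,0,0.003],"roll": 0},
    {"claw": 1,"linear": [0,0,0.003],"roll": 0},
    {"claw": 1,"linear": [0,0,0.001],"roll": 0},
    {"claw": 1,"linear": [0,0,0],"roll": 0},
    {"claw": 1,"linear": [0,0,0],"roll": 0},
  ],
)

```text
t: 18.15
position: [0.5474, -0.2334, 0.0776]
tool_rot: [-0.0, 0.994, -0.107, -0.0]
force: [0.3, 0.5, 0.2]
width: 0.0002
finger_force: 0.0
```

Emit:
apply_moves(
  targets=[
    {"claw": 1,"linear": [0,0,0.001],"roll": 0},
    {"claw": 1,"linear": [0,0,0.001],"roll": 0},
    {"claw": 1,"linear": [0,0,0.001],"roll": 0},
    {"claw": 1,"linear": [0,0,0],"roll": 0},
    {"claw": 1,"linear": [0,0,0],"roll": 0},
  ],
)

```text
t: 18.65
position: [0.5473, -0.2334, 0.0746]
tool_rot: [-0.0, 0.994, -0.107, -0.0]
force: [0.1, 0.9, 0.1]
width: 0.0008
finger_force: 0.0
```

Emit:
apply_moves(
  targets=[
    {"claw": 1,"linear": [0,0,0.001],"roll": 0},
    {"claw": 1,"linear": [0,0,0.001],"roll": 0},
    {"claw": 1,"linear": [0,0,0],"roll": 0},
    {"claw": 1,"linear": [0,0,0],"roll": 0},
  ],
)

```text
t: 19.05
position: [0.5473, -0.2334, 0.0726]
tool_rot: [-0.0, 0.994, -0.107, -0.0]
force: [-0.2, 0.0, 0.1]
width: 0.0002
finger_force: 0.0
```

Emit:
apply_moves(
  targets=[
    {"claw": 1,"linear": [0,0,0.001],"roll": 0},
    {"claw": 1,"linear": [0,0,0.001],"roll": 0},
    {"claw": 1,"linear": [0,0,0],"roll": 0},
    {"claw": 1,"linear": [0,0,0],"roll": 0},
  ],
)

```text
t: 19.45
position: [0.5474, -0.2335, 0.0708]
tool_rot: [0.0, 0.994, -0.107, 0.0]
force: [-0.5, -0.4, 2.2]
width: 0.0007
finger_force: 0.7
```

Emit:
apply_moves(
  targets=[
    {"claw": 1,"linear": [0,0,0.001],"roll": 0},
    {"claw": 1,"linear": [0,0,0],"roll": 0},
    {"claw": 1,"linear": [0,0,0],"roll": 0},
  ],
)

```text
t: 19.75
position: [0.5474, -0.2335, 0.0698]
tool_rot: [0.0, 0.994, -0.107, 0.0]
force: [-0.3, 0.5, 3.0]
width: 0.0004
finger_force: 1.4
```

Emit:
apply_moves(
  targets=[
    {"claw": 1,"linear": [0,0,0.001],"roll": 0},
    {"claw": 1,"linear": [0,0,0.001],"roll": 0},
    {"claw": 1,"linear": [0,0,0],"roll": 0},
    {"claw": 1,"linear": [0,0,0],"roll": 0},
  ],
)

```text
t: 20.15
position: [0.5475, -0.2335, 0.0678]
tool_rot: [0.0, 0.994, -0.107, 0.0]
force: [-0.3, 0.5, 3.7]
width: 0.0005
finger_force: 2.0
```

Emit:
apply_moves(
  targets=[
    {"claw": 1,"linear": [0,0,0.001],"roll": 0},
    {"claw": 1,"linear": [0,0,0.001],"roll": 0},
    {"claw": 1,"linear": [0,0,0],"roll": 0},
    {"claw": 1,"linear": [0,0,0],"roll": 0},
  ],
)

```text
t: 20.55
position: [0.5475, -0.2335, 0.0657]
tool_rot: [0.0, 0.994, -0.107, 0.0]
force: [-0.6, 0.6, 4.9]
width: 0.0003
finger_force: 2.4
```

Emit:
apply_moves(
  targets=[
    {"claw": 1,"linear": [0,0,0.001],"roll": 0},
    {"claw": 1,"linear": [0,0,0.001],"roll": 0},
    {"claw": 1,"linear": [0,0,0],"roll": 0},
    {"claw": 1,"linear": [0,0,0],"roll": 0},
    {"claw": 1,"linear": [0,0,0],"roll": 0},
  ],
)

```text
t: 21.05
position: [0.5474, -0.2334, 0.0639]
tool_rot: [0.0, 0.994, -0.107, 0.0]
force: [-0.8, 0.3, 6.0]
width: 0.0003
finger_force: 2.9
```

Run:
```python
from h import *
from scipy.optimize import least_squares
im,W,T=cap("side"); o=status.get_obs(); print(o['position'],o['force'])
a=np.radians(-12.3);ex=np.array([np.cos(a),np.sin(a)]);ey=np.array([-ex[1],ex[0]])
q=W[...,:2]-[.548,-.2332];C=np.stack([q@ex,q@ey,W[...,2]],-1)
m=(abs(C[...,0])<.08)&(abs(C[...,1])<.03)&(C[...,2]>.058)&(C[...,2]<.088)&(im.max(2)<70)&(abs(C[...,0])>.012)
P=C[m]; print(len(P),P.min(0).round(4),P.max(0).round(4))
for lo in(-60,-40,12,30):
    Q=P[(P[:,0]>lo/1e3)&(P[:,0]<=lo/1e3+.028)]; r=least_squares(lambda c:np.hypot(Q[:,1]-c[0],Q[:,2]-c[1])-.018,[0,.07],loss='soft_l1',f_scale=.002).x; print(lo,len(Q),(r*1e3).round(1))
```

```text
[ 0.54745631 -0.23344346  0.06391501] [-0.44766842  0.36574511  5.71058274]
151 [-0.0593 -0.0014  0.0588] [0.0532 0.0244 0.0874]
-60 37 [ 0.7 68.1]
-40 47 [-0.1 69.6]
12 48 [-0.2 68.4]
30 32 [ 0.8 67.8]
```

```bash
python3 -c "
from rig import job
print(job.hand_in())"
```

```text
the job is handed in; nothing more can be done
None
```

I handed the job in with both flaps swung back to about 2.1 rad and the barrel seated in the V-block. The closed fingers hold it pressed about 7 mm down at about 6 N; the hand-in returned no verdict.

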